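# Fit the return spring of a chip cutter

## Task

Fit the loose return spring lying on the trivet to the chip cutter: put its bent hook down into the hole in the raised block, then stretch the spring to the post on the carriage, push the eye fully down over the post and let go, so that the spring stays on, stretched between the two. Feel for the post gently, do not force or overstretch the spring, and leave the lemon, onion and tealight where they are.

Things in the scene. Friction and masses are not known exactly. Their poses are not given: they have to be found in the camera images.
- cutter: Fixed chip cutter: aluminium base 240 x 80 mm, blade frame 82 mm high across its -x end. Origin on the worktop under the base's centre; +x runs from hole to post. The hole is in a block 34 mm square; the post stands in the middle of a grey carriage 70 (x) x 60 mm between two low rails, clamped tight anywhere in a 28 mm range along x. This is NOT measured: find the post by touch or sight.
- hole_mouth (a point): Centre of the mouth of the upright round hole in the top face of the block, 28 mm above the worktop and 63 mm to -x of the cutter's origin; hole 11 mm wide, 14 mm deep, mouth chamfered. Axes as the cutter's.
- post_near (a point): The nearest place to the hole at which the post can stand (112 mm from hole_mouth along +x), at the height of the carriage's top face, 28 mm above the worktop. The real post stands anywhere from 0 to 28 mm beyond it to +x, with no sideways offset. It is a plain steel pin, 8 mm in diameter, 9.5 mm high, its top edge rounded by 1 mm. Axes as the cutter's.
- hook_tip (a point): Lowest point of the bent hook at one end of the loose spring: a round pin of 6 mm diameter with a rounded tip, reaching 14 mm below the plane of the eye. Axes as the spring's: +x along the spring from hook to eye, z up when it lies as found (hook down).
- eye (a point): Centre of the flat steel eye at the spring's other end: a horizontal ring of 13 mm inner and 22 mm outer width, 4.5 mm thick. Axes as the spring's. 92 mm from the hook's axis when relaxed. Seated, it lies flat on the carriage round the post, its centre 30 mm above the worktop.
- tab (a point): Middle of the gripping part of the upright black tab fixed between coil and eye (24 mm to -x of the eye's centre, 22 mm above its plane). The tab is 20 mm along x, 10 mm thick along y, and reaches from 2 mm below to 36 mm above the eye's plane. Pinch it from above across y. The whole spring hangs from it stiffly and weighs about 0.11 kg; only its length gives.
- eye_end (a joint): Stretch of the spring in m: 0 relaxed; the pull is about 1.1 N plus 0.15 N per mm. On the post it is stretched by about 15 to 43 mm. Over 55 mm spoils it.
- trivet: Flat square trivet 156 x 156 x 12 mm, fixed; origin at the centre of its underside. The spring lies on it with the hook hanging over its -x edge (the edge nearest the robot).
- spring: The loose spring as a whole; origin on the hook's axis in the plane of the eye, +x from hook to eye.
- lemon: Loose yellow lemon, 78 x 55 x 56 mm, a bystander; origin at its underside.
- onion: Loose red onion, 84 mm across, a bystander; origin at its underside.
- candle: Loose small tealight in a metal cup, 38 mm across and 15 mm high, a bystander; origin at its underside.

How it is judged:
By the outcome, as a careful person would: the job done as asked, in the order asked, and still so for the second after the job is handed in, with the robot touching nothing.
It also fails if it takes over 72 s, if anything falls off the work surface, if the arm or the gripper's body presses on something with over 40 N, if the wrist force passes 120 N, or if a joint passes its speed limit or range.

## Robot

A 6-joint arm with a two-finger parallel gripper is mounted at the origin on a cart in front of the work surface, level with it; the furniture and walls round the work are solid. World frame = base frame: x ahead of the robot, y to its left, z up, the work surface at z = 0. Lengths are in m, angles in degrees, forces in N, time in s.
With the tool pointing down it reaches from about 0.35 to 0.875 m from the base axis. Payload 4.2 kg.
Tool frame: the origin (TCP) lies at the very end of the fingers, on their centre line; the grasp point (between the pads) lies 19 mm behind it; z points along the fingers, y is the line along which they close (so a half turn about z gives the same grasp; the last joint's range is limited). The gripper opens to 87 mm and grips with 3 to 60 N. Pads are 19 mm wide; open, the fingers measure 117 mm over their backs; the gripper's body (75 mm by 190 mm) begins 51 mm behind the grasp point.
Start: joints at [80.65, 22.042, 0.453, 0, -68.411, -14.817], TCP at [0.256, 0.57, 0.223] pointing down, gripper open.
Joint ranges: [-179.83, 179.83], [-69.29, 118.12], [-61.27, 80.66], [-181.25, 117.63], [-171.15, -9.14], [-177.46, 177.46]. Speed limits (degrees/s): [159.86, 159.86, 180, 180, 180, 180].

## Interface

Orientations are given as a 3x3 rotation matrix whose columns are the frame's x, y, z axes.
In Python, from station import sense, cams, r gives the robot as it stands. The module is installed in compiled form; this text tells all that it offers.
- The arm moves only by the tool step_arm, never from a script. Its argument "targets" is text: rows parted by semicolons, each of 4 numbers parted by spaces: the shift along the tool's x, y, z in cm, then the turn about the tool's z in degrees. In form: x y z turn; .... A call has 1 to 12 rows; each row shifts and turns the commanded pose from where the row before left it, along the tool's axes as they then stand; what a row does not reach is not made up. A row lasts 1/12 s, in which the tool goes at most 41.7 mm and 7.16 degrees, less where a joint would pass 70% of its speed; a pose out of reach is approached as far as the arm can. A call with a gripper value outside its range is refused whole. "claw" is the finger opening in cm, from 0 to 8.7, set as the call begins (left out, the last holds). The fingers move at their own pace and stop on an object; the grip force is fixed at half the most. Time passes only in rows, so rows that do not move let the fingers close. It gives the time, the measured TCP pose, the force, the opening and the grip force at its end, in the units of the state.
- sense(): the state, without advancing time (a new reading comes with each control period).
- cams.capture(name): name is "scene" or "top" or "wrist"; returns a dict with "frame" (420x560x3 uint8, blue, green, red), "vertical_fov" (degrees; the focal length in pixels is half the picture's height over the tangent of half this angle, whatever the lens; pixels are square), "cx", "cy" (the principal point, pixels), "eye" and "rotation" of the camera in the world; the wrist camera has in their place "tool_from_camera" (4x4, takes a point from camera to tool coordinates, whose origin is the TCP and whose axes are the flange's). Camera axes: x right, y down, z forward; pixel columns grow to the right and rows downward; lengths in m; the calibration is good to about 2 mm. The wrist camera is an equidistant fisheye: a pixel r from the principal point sees the ray r / f radians off the axis. A picture is of the moment at which its call begins: read the wrist's pose just before it. There is no depth.
- r.finish_job(): hands the job in; it is judged then, once.
The state is a dict: "time_s": time; "joints": joint angles; "joint_velocities": joint speeds; "effort": joint torques, N m; "tcp_pos": TCP position; "ee_rot": TCP orientation; "wrist_force": force on the tool from outside, world axes, zero at the start; "moment": the same for the moment, N m; "gripper_width": opening from 0.0 (shut) to 1.0 (fully open); "gripper_force": force on a finger pad.
Only numpy, scipy, OpenCV 4.12 (cv2) and the standard library are available. Lean on these libraries where they do the work, as an engineer would, in place of code of your own. Each camera call takes 0.05 s, during which the arm holds its last target. There are 200 camera calls.

## Working session

There is one attempt and no reset: what is moved stays moved. The work goes in short steps, Python scripts to look and compute and a tool call to move; the robot and the scene stay as the last step left them, time stands still between calls to the robot, and variables do not carry over. Pictures are saved under pics/ and viewed, at most 10 in all, crops included, and the job is handed in when it is done.

Besides the shell and the picture viewer there is one more tool, called after ">>>" as name(argument=value, ...) on one line, values as JSON. step_arm: Moves the arm, as the interface text tells. Its arguments: {"type":"object","properties":{"targets":{"type":"string"},"claw":{"type":"number"}},"required":["targets"]}

```bash
mkdir -p pics
cat > h.py <<'E'
import numpy as np, cv2
from station import sense, cams, r
def snap(n,f):
    s=sense(); c=cams.capture(n); cv2.imwrite('pics/'+f,c['frame']); 
    c['s']=s; np.save('pics/'+f+'.npy',c,allow_pickle=True); return c
def load(f): return np.load('pics/'+f+'.npy',allow_pickle=True).item()
def ray(c,u,v,z):
    f=210/np.tan(np.radians(c['vertical_fov']/2)); x=(u-c['cx']);y=(v-c['cy'])
    if 'eye' in c: d=np.array([x/f,y/f,1]); R=np.array(c['rotation']); o=np.array(c['eye'])
    else:
        rr=np.hypot(x,y); t=rr/f; k=np.sin(t)/max(rr,1e-9); d=np.array([x*k,y*k,np.cos(t)])
        T=np.array(c['tool_from_camera']); Rt=np.array(c['s']['ee_rot']); R=Rt@T[:3,:3]; o=Rt@T[:3,3]+np.array(c['s']['tcp_pos'])
    d=R@d; return o+d*(z-o[2])/d[2]
E
python3 - <<'E'
from h import *
a=snap('scene','s.png');b=snap('top','t.png');w=snap('wrist','w.png')
for c in(a,b): print(c['eye'],np.round(c['rotation'],2).tolist(),c['vertical_fov'])
print(w['tool_from_camera'],w['vertical_fov']);s=sense();print(s)
cv2.imwrite('pics/st.png',cv2.resize(b['frame'],(800,600),interpolation=cv2.INTER_CUBIC))
E
```

```text
[0.66336224 0.63254859 0.82807514] [[-0.99, 0.1, -0.07], [0.12, 0.73, -0.67], [-0.02, -0.67, -0.74]] 43.34387022100462
[ 0.36152342 -0.0662297   1.22316083] [[0.02, -0.98, 0.2], [-1.0, -0.02, -0.01], [0.01, -0.2, -0.98]] 44.65095232566716
[[ 7.20132388e-04 -9.61330385e-01 -2.75396754e-01  7.60127574e-02]
 [ 9.99999740e-01  6.86007937e-04  2.20234722e-04  1.16772964e-04]
 [-2.27939711e-05 -2.75396841e-01  9.61330630e-01 -1.63014158e-01]
 [ 0.00000000e+00  0.00000000e+00  0.00000000e+00  1.00000000e+00]] 65.70646984690485
{'time_s': 0.15, 'joints': array([ 8.06496818e+01,  2.20787798e+01,  3.99245943e-01, -1.87755825e-02,
       -6.84117263e+01, -1.48175931e+01]), 'joint_velocities': array([ 0.05749287, -0.14200052,  0.16754179,  0.08794106,  0.12108341,
       -0.01368525]), 'effort': array([ 2.57457987e-04, -3.91054308e+01,  1.87586743e+01,  4.22240630e+00,
        1.23452477e-02, -1.40284546e-04]), 'tcp_pos': array([0.25568293, 0.56982163, 0.22174526]), 'ee_rot': array([[ 9.12300114e-01, -4.09521903e-01, -5.59438324e-04],
       [-4.09522269e-01, -9.12298851e-01, -1.52210360e-03],
       [ 1.12959822e-04,  1.61771774e-03, -9.99998685e-01]]), 'wrist_force': array([ 0.41229267,  0.23789506, -0.11410855]), 'moment': array([-0.01242835, -0.02494256,  0.05917203]), 'gripper_force': 0.0, 'gripper_width': 0.9985394789798435}
```

View pics/st.png

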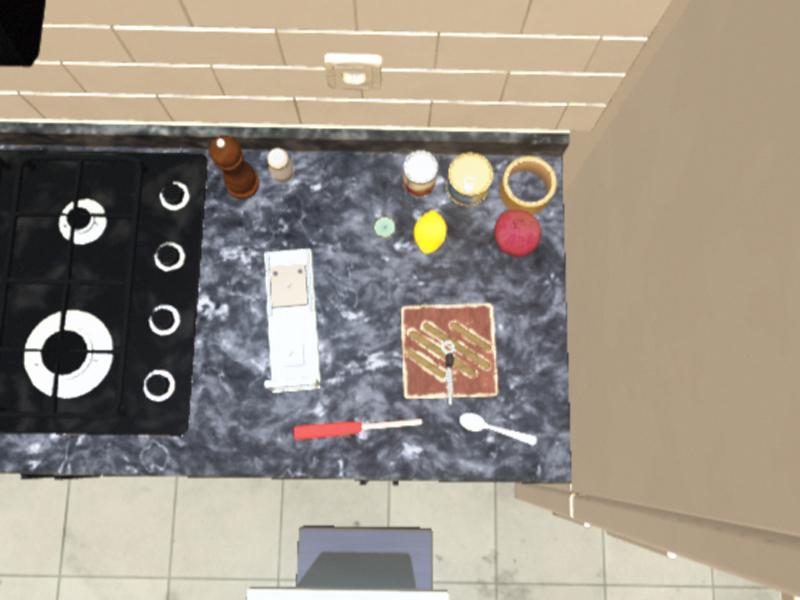

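View pics/s.png

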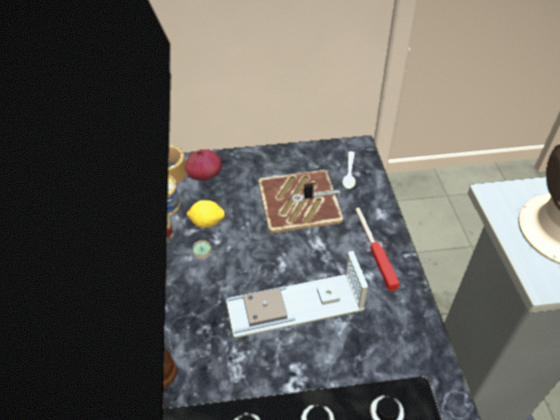

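The cutter stands left of centre (top view, 800 px: blade frame about (292,384), block (292,355), carriage (289,285)). The spring lies on the trivet, with the eye about (448,347) and the hook about (450,402). Next, enlarged crops.

Run:
```python
from h import *
b=load('t.png')['frame'];a=load('s.png')['frame']
R=lambda i,s:cv2.resize(i,s,interpolation=cv2.INTER_CUBIC)
# top cutter x180-230,y170-280 ; top spring x275-355,y205-290 
o=np.zeros((600,800,3),np.uint8)
o[:600,:300]=R(b[170:290,175:235],(300,600))   #5x
o[:300,300:800]=R(b[225:285,270:370],(500,300)) #5x
o[300:600,300:800]=R(a[250:340,222:372],(500,300)) #3.33
cv2.imwrite('pics/c1.png',o)
```

```text
(no output)
```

View pics/c1.png

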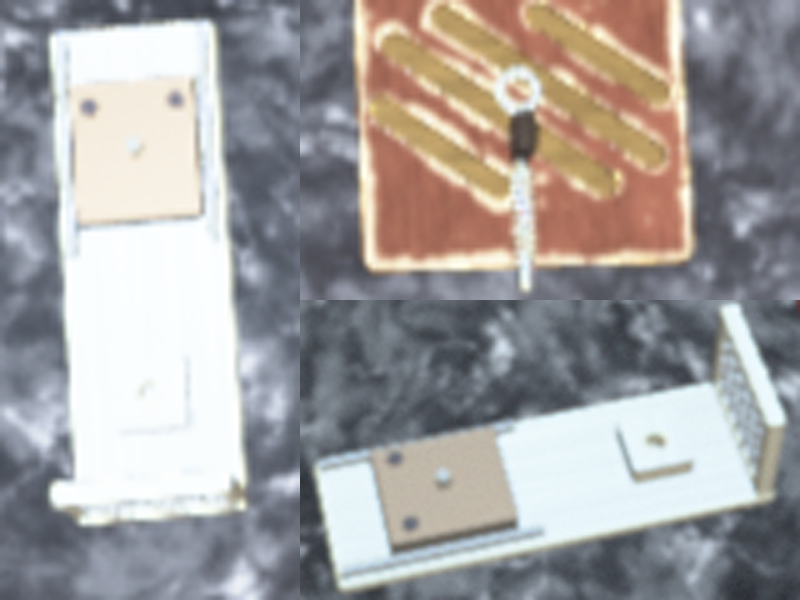

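Top crop: post (135,146), hole (145,389), base corners (50,35), (215,20); eye (518,91), hook end (526,288), tab about (523,135). Scene crop: post (443,477), hole (656,440).

Run:
```python
from h import *
t=load('t.png');s=load('s.png')
A=lambda u,v:(175+(u+.5)/5-.5,170+(v+.5)/5-.5)
B=lambda u,v:(270+(u-300+.5)/5-.5,225+(v+.5)/5-.5)
C=lambda u,v:(222+(u-300+.5)*.3-.5,250+(v-300+.5)*.3-.5)
p=lambda n,x:print(n,np.round(x,4))
post=ray(t,*A(135,146),.0375);hole=ray(t,*A(145,389),.028)
p('post t',post);p('hole t',hole)
p2=ray(s,*C(443,477),.036);h2=ray(s,*C(656,440),.028)
p('post s',p2);p('hole s',h2)
for a,b in((post,hole),(p2,h2)): d=a-b;print(np.hypot(*d[:2]),np.degrees(np.arctan2(d[1],d[0])))
p('base',[ray(t,*A(*q),z) for q,z in(((50,35),.012),((215,20),.012))])
e=ray(t,*B(518,91),.0165);p('eye',e)
h=ray(t,*B(526,290),.016);p('hookend',h);d=e-h;print(np.hypot(*d[:2]),np.degrees(np.arctan2(d[1],d[0])))
p('tabtop',ray(t,*B(523,121),.05))
```

```text
post t [0.6371 0.1124 0.0375]
hole t [0.5222 0.1034 0.028 ]
post s [0.6375 0.115  0.036 ]
hole s [0.52   0.1018 0.028 ]
0.11526934748462125 4.468771765792058
0.11830509233138072 6.380454501166442
base [[0.6979 0.1605 0.012 ]
 [0.7073 0.0801 0.012 ]]
eye [ 0.54   -0.1552  0.0165]
hookend [ 0.4458 -0.1595  0.016 ]
0.094246611623767 2.6271354572432823
tabtop [ 0.5211 -0.1551  0.05  ]
```

>>> step_arm(targets="0 0 0 -6.7;0 0 0 -6.7;0 0 0 -6.7;0 0 0 -6.7")

```text
time_s: 0.48
tcp_pos: [0.2557, 0.57, 0.2221]
ee_rot: [[0.999, 0.052, -0.0], [0.052, -0.999, -0.001], [-0.0, 0.001, -1.0]]
wrist_force: [0.4, 0.3, 0.0]
gripper_width: 0.999
gripper_force: 0.0
```

```bash
cat >> h.py <<'E'
def go(x,y,z,yaw=None):
    s=sense();R=np.array(s['ee_rot']);d=R.T@(np.array([x,y,z])-s['tcp_pos'])*100
    y0=np.degrees(np.arctan2(R[1,0],R[0,0]))
    print('t',round(s['time_s'],2),'tcp',np.round(s['tcp_pos'],4),'yaw',round(y0,2),'tilt',np.round(R[:,2],3),'d cm',np.round(d,2),'turn',None if yaw is None else round(y0-yaw,2),'F',np.round(s['wrist_force'],2),'w',round(s['gripper_width']*87,1))
E
python3 -c "
from h import *
go(.510,-.156,.15,2.6)"
```

```text
t 0.48 tcp [0.2557 0.57   0.2221] yaw 2.96 tilt [-0.    -0.001 -1.   ] d cm [21.65 73.81  7.26] turn 0.36 F [0.4  0.28 0.02] w 86.9
```

>>> step_arm(targets="1 3.35 0 0;1 3.35 0 0;1 3.35 0 0;1 3.35 0 0;1 3.35 0 0;1 3.35 0 0;1 3.35 0 0;1 3.35 0 0;1 3.35 0 0;1 3.35 0 0;1 3.35 0 0")

```text
time_s: 1.4
tcp_pos: [0.3826, 0.2054, 0.2225]
ee_rot: [[0.999, 0.046, -0.0], [0.046, -0.999, 0.0], [-0.0, -0.0, -1.0]]
wrist_force: [0.8, -0.4, 0.2]
gripper_width: 1.003
gripper_force: 0.0
```

>>> step_arm(targets="1 3.35 0.7 0;1 3.35 0.7 0;1 3.35 0.7 0;1 3.35 0.7 0;1 3.35 0.7 0;1 3.35 0.7 0;1 3.35 0.7 0;1 3.35 0.7 0;1 3.35 0.7 0;1 3.35 0.7 0;0.6 3.3 0.3 0.3;0 0 0 0")

```text
time_s: 2.4
tcp_pos: [0.5058, -0.1599, 0.148]
ee_rot: [[0.999, 0.035, -0.002], [0.035, -0.999, -0.001], [-0.002, 0.001, -1.0]]
wrist_force: [0.3, -0.1, -0.4]
gripper_width: 1.003
gripper_force: 0.0
```

Run:
```python
from h import *
go(.516,-.156,.15,2.6)
c=snap('wrist','w1.png')
cv2.imwrite('pics/w1b.png',cv2.resize(c['frame'],(800,600),interpolation=cv2.INTER_CUBIC))
```

```text
t 2.4 tcp [ 0.5058 -0.1599  0.148 ] yaw 2.01 tilt [-0.002 -0.001 -1.   ] d cm [ 1.03 -0.35 -0.2 ] turn -0.59 F [ 0.34 -0.13 -0.38] w 87.3
```

View pics/w1b.png

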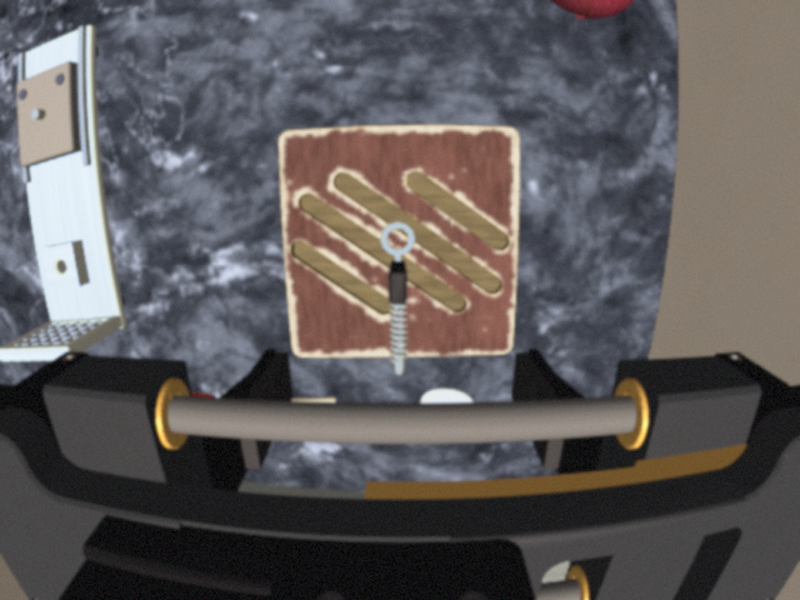

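Wrist view (800 px): eye centre (398,239), hook end (400,373), tab about (398,268–302). At the left the post top is at (38,113) and the hole at (62,267).

Run:
```python
from h import *
c=load('w1.png');q=lambda u,v,z:ray(c,(u+.5)*.7-.5,(v+.5)*.7-.5,z)
P=lambda n,x:print(n,np.round(x,4))
e=q(398,239,.0165);h=q(400,372,.016);P('eye',e);P('hookend',h)
d=e-h;print(np.hypot(*d[:2]),np.degrees(np.arctan2(d[1],d[0])))
P('tab top far edge',q(398,265,.05));P('tab near bottom',q(398,302,.05))
P('hole',q(62,267,.028));P('post',q(38,113,.0375))
d=q(38,113,.0375)-q(62,267,.028);print(np.hypot(*d[:2]),np.degrees(np.arctan2(d[1],d[0])))
go(.517,-.156,.15,2.6)
```

```text
eye [ 0.5397 -0.1569  0.0165]
hookend [ 0.4473 -0.1614  0.016 ]
0.09257909446488752 2.7845154066600957
tab top far edge [ 0.5295 -0.1574  0.05  ]
tab near bottom [ 0.5075 -0.1582  0.05  ]
hole [0.5199 0.0976 0.028 ]
post [0.6374 0.1082 0.0375]
0.11795149465248521 5.167121041396379
t 2.45 tcp [ 0.5052 -0.158   0.1483] yaw 2.06 tilt [-0.002 -0.    -1.   ] d cm [ 1.19 -0.16 -0.17] turn -0.54 F [-0.17  0.55 -0.26] w 87.0
```

>>> step_arm(targets="1.1 0 0 -0.6;0 0 2.5 0;0 0 2.5 0;0 0 2.5 0;0 0 2 0;0 0 1.5 0;0 0 1 0;0 0 0.5 0;0 0 0.2 0;0 0 0 0", claw=4)

```text
time_s: 3.28
tcp_pos: [0.5171, -0.1547, 0.0229]
ee_rot: [[0.999, 0.052, 0.001], [0.052, -0.999, -0.0], [0.001, 0.0, -1.0]]
wrist_force: [0.4, -0.5, 0.6]
gripper_width: 0.469
gripper_force: 0.0
```

```bash
python3 -c "
from h import *
go(.516,-.158,.020,2.7)"
```

```text
t 3.28 tcp [ 0.5171 -0.1547  0.0229] yaw 3.0 tilt [ 0.001 -0.    -1.   ] d cm [-0.12  0.33  0.29] turn 0.3 F [ 0.38 -0.47  0.56] w 40.8
```

>>> step_arm(targets="-0.1 0.3 0.2 0.2;0 0 0 0;0 0 0 0")

```text
time_s: 3.53
tcp_pos: [0.5159, -0.1584, 0.0212]
ee_rot: [[0.999, 0.047, 0.001], [0.047, -0.999, -0.0], [0.001, 0.0, -1.0]]
wrist_force: [0.3, -0.4, -0.5]
gripper_width: 0.458
gripper_force: 0.0
```

>>> step_arm(targets="0 0 0 0;0 0 0 0;0 0 0 0;0 0 0 0;0 0 0 0;0 0 0 0;0 0 0 0;0 0 0 0", claw=0)

```text
time_s: 4.2
tcp_pos: [0.5155, -0.1582, 0.0205]
ee_rot: [[0.999, 0.048, -0.0], [0.048, -0.999, 0.0], [-0.0, -0.0, -1.0]]
wrist_force: [-0.3, -0.5, -0.2]
gripper_width: 0.112
gripper_force: 30.0
```

```bash
python3 -c "
from h import *
go(.516,-.158,.020,2.7);print(sense()['gripper_force'])"
```

```text
t 4.2 tcp [ 0.5155 -0.1582  0.0205] yaw 2.73 tilt [-0.  0. -1.] d cm [ 0.05 -0.01  0.05] turn 0.03 F [-0.35 -0.45 -0.24] w 9.8
29.999945308081806
```

>>> step_arm(targets="0 0 -0.5 0;0 0 -1 0;0 0 -2 0;0 0 -2.5 0;0 0 -2 0;0 0 -0.5 0;0 0 0 -0.9;0 0 0 -0.9;0 0 0 -0.9;0 0 0 0")

```text
time_s: 5.03
tcp_pos: [0.5146, -0.1581, 0.1042]
ee_rot: [[0.995, 0.095, -0.003], [0.095, -0.995, 0.0], [-0.003, -0.001, -1.0]]
wrist_force: [-1.2, 0.6, -0.7]
gripper_width: 0.108
gripper_force: 30.0
```

```bash
python3 -c "
from h import *
go(.5887,.1075,.10,5.5);print(sense()['gripper_force'])"
```

```text
t 5.03 tcp [ 0.5146 -0.1581  0.1042] yaw 5.47 tilt [-0.003  0.    -1.   ] d cm [  9.91 -25.73   0.4 ] turn -0.03 F [-1.25  0.62 -0.72] w 9.4
29.99937585555017
```

>>> step_arm(targets="0.5 -1.2 0 0;1 -2.5 0 0;1 -2.7 0 0;1 -2.7 0 0;1 -2.7 0 0;1 -2.7 0 0;1 -2.7 0 0;1 -2.7 0 0;1 -2.5 0 0;0.9 -2 0 0;0.5 -1.3 0.3 0;0 0 0 0")

```text
time_s: 6.03
tcp_pos: [0.59, 0.1098, 0.101]
ee_rot: [[0.995, 0.098, -0.001], [0.098, -0.995, -0.0], [-0.001, 0.0, -1.0]]
wrist_force: [-0.3, -0.6, -0.7]
gripper_width: 0.11
gripper_force: 30.0
```

Run:
```python
from h import *
go(.5887,.1075,.10,5.5)
c=snap('wrist','w2.png');d=snap('scene','s2.png');t=snap('top','t2.png')
R=lambda i,s:cv2.resize(i,s,interpolation=cv2.INTER_CUBIC)
o=np.zeros((600,800,3),np.uint8)
o[:,:400]=R(c['frame'][90:330,200:360],(400,600)) #2.5x
o[:300,400:]=R(d['frame'][250:340,242:362],(400,300)) #3.33x
o[300:600,400:]=R(t['frame'][210:285,160:260],(400,300)) #4x
cv2.imwrite('pics/c2.png',o)
```

```text
t 6.03 tcp [0.59   0.1098 0.101 ] yaw 5.6 tilt [-0.001 -0.    -1.   ] d cm [-0.15  0.22  0.1 ] turn 0.1 F [-0.26 -0.6  -0.65] w 9.6
```

View pics/c2.png

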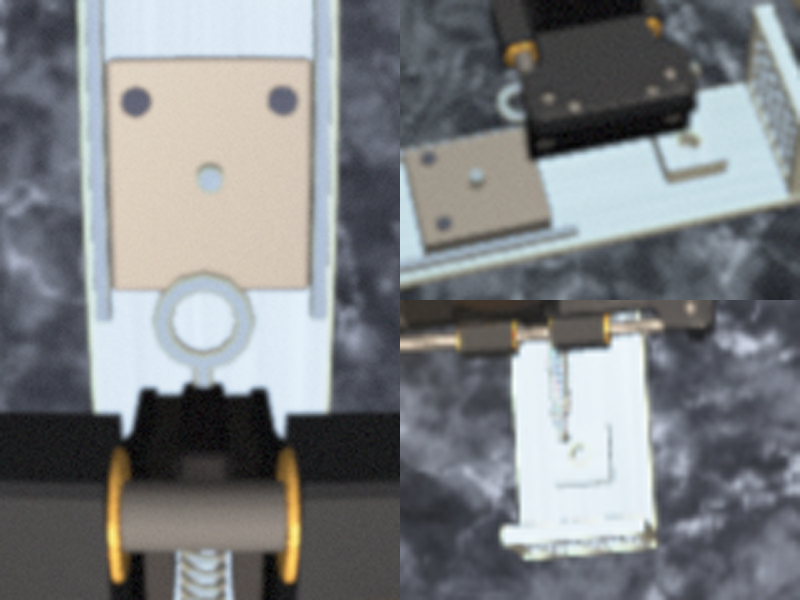

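Wrist crop: post (209,177), eye (204,321), carriage corners (107,60), (313,60), (308,289), (112,289). Top crop: hole (575,451), hook end (565,440). The scene crop shows the hole at (688,139).

Run:
```python
from h import *
c=load('w2.png');s=load('s2.png');t=load('t2.png')
W=lambda u,v,z:ray(c,200+(u+.5)/2.5-.5,90+(v+.5)/2.5-.5,z)
T=lambda u,v,z:ray(t,160+(u-400+.5)/4-.5,210+(v-300+.5)/4-.5,z)
S=lambda u,v,z:ray(s,242+(u-400+.5)*.3-.5,250+(v+.5)*.3-.5,z)
R=np.array(c['s']['ee_rot']);p=np.array(c['s']['tcp_pos'])
yw=np.degrees(np.arctan2(R[1,0],R[0,0]));print(p,yw)
L=lambda x:np.round((R.T@(x-p))*1000,1)
P=lambda n,x:print(n,np.round(x,4),'tool mm',L(x))
P('eye',W(204,321,.097));P('post',W(209,177,.0375))
k=[W(*a,.028) for a in((107,60),(313,60),(308,289),(112,289))]
for a in k:P('corner',a)
m=(k[0]+k[1]-k[2]-k[3])/2;print('carriage yaw',np.degrees(np.arctan2(m[1],m[0])),np.linalg.norm(m));P('mid',sum(k)/4)
P('hole top',T(575,451,.028));P('hook top',T(565,440,.095));P('hole scene',S(688,139,.028));P('post scene',S(476,176,.0365))
```

```text
[0.59002986 0.10982409 0.10104417] 5.604224048305737
eye [0.6147 0.1117 0.097 ] tool mm [24.8  0.5  4. ]
post [0.6385 0.1126 0.0375] tool mm [48.6  2.  63.5]
corner [0.6687 0.145  0.028 ] tool mm [ 81.8 -27.3  72.9]
corner [0.6747 0.086  0.028 ] tool mm [82.  31.9 73. ]
corner [0.6067 0.0793 0.028 ] tool mm [13.7 32.  73. ]
corner [0.6009 0.1381 0.028 ] tool mm [ 13.7 -27.1  73. ]
carriage yaw 5.726931975013668 0.06822786447905563
mid [0.6378 0.1121 0.028 ] tool mm [47.8  2.4 73. ]
hole top [0.5222 0.1039 0.028 ] tool mm [-68.   -0.7  73.1]
hook top [0.5193 0.1002 0.095 ] tool mm [-71.4   2.7   6.1]
hole scene [0.5206 0.1011 0.028 ] tool mm [-69.9   1.9  73.1]
post scene [0.6377 0.1147 0.0365] tool mm [48.  -0.2 64.5]
```

>>> step_arm(targets="-0.13 0.15 0 0;0 0 1 0;0 0 1.5 0;0 0 1.2 0;0 0 0.6 0;0 0 0.2 0;0 0 0 0;0 0 0 0")

```text
time_s: 6.85
tcp_pos: [0.5891, 0.1052, 0.058]
ee_rot: [[0.996, 0.094, 0.001], [0.094, -0.996, 0.0], [0.001, -0.0, -1.0]]
wrist_force: [-1.0, 0.1, -1.7]
gripper_width: 0.113
gripper_force: 30.0
```

Run:
```python
from h import *
go(.5884,.1114,.045,5.7)
d=snap('scene','s3.png');t=snap('top','t3.png');w=snap('wrist','w3.png')
R=lambda i,s:cv2.resize(i,s,interpolation=cv2.INTER_CUBIC)
o=np.zeros((600,800,3),np.uint8)
o[:300,:400]=R(d['frame'][260:320,292:372],(400,300)) #5x
o[300:600,:400]=R(t['frame'][220:280,170:250],(400,300)) #5x
o[:,400:]=R(w['frame'][90:330,200:360],(400,600))
cv2.imwrite('pics/c3.png',o)
```

```text
t 6.85 tcp [0.5891 0.1052 0.058 ] yaw 5.42 tilt [ 0.001  0.    -1.   ] d cm [-0.01 -0.62  1.3 ] turn -0.28 F [-0.98  0.06 -1.69] w 9.8
```

View pics/c3.png

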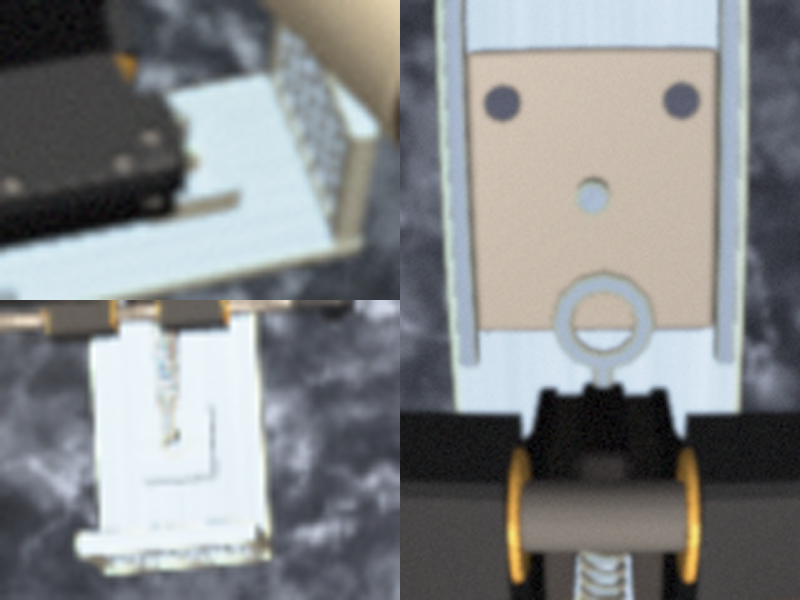

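Wrist crop: post (592,196), eye (603,322), so the eye has gone too far toward tool +y. Top crop: the hook tip is about (170,436), on the block and covering the hole.

Run:
```python
from h import *
c=load('w3.png');t=load('t3.png')
W=lambda u,v,z:ray(c,200+(u-400+.5)/2.5-.5,90+(v+.5)/2.5-.5,z)
T=lambda u,v,z:ray(t,170+(u+.5)/5-.5,220+(v-300+.5)/5-.5,z)
R=np.array(c['s']['ee_rot']);p=np.array(c['s']['tcp_pos']);print(p,np.degrees(np.arctan2(R[1,0],R[0,0])))
P=lambda n,x:print(n,np.round(x,4),'tool mm',np.round((R.T@(x-p))*1000,1))
z=p[2]-.004
P('eye',W(603,322,z));P('post',W(592,196,.0375))
k=[W(*a,.028) for a in((468,48),(717,48),(715,328),(480,328))]
for a in k:P('corner',a)
m=(k[0]+k[1]-k[2]-k[3])/2;print('yaw',np.degrees(np.arctan2(m[1],m[0])),np.linalg.norm(m));P('mid',sum(k)/4)
P('hook end',T(171,441,z));P('hole',T(173,436,.028))
go(0,0,0,5.7)
```

```text
[0.58923078 0.10553151 0.0583447 ] 5.432251273378628
eye [0.6137 0.1076 0.0543] tool mm [24.5  0.3  4. ]
post [0.6382 0.1124 0.0375] tool mm [49.3 -2.2 20.9]
corner [0.6698 0.145  0.028 ] tool mm [ 83.9 -31.6  30.5]
corner [0.6753 0.0865 0.028 ] tool mm [83.8 27.1 30.5]
corner [0.6067 0.0787 0.028 ] tool mm [14.8 28.4 30.4]
corner [0.6011 0.1374 0.028 ] tool mm [ 14.8 -30.6  30.4]
yaw 6.395497738821469 0.06905563073356402
mid [0.6382 0.1119 0.028 ] tool mm [49.3 -1.7 30.4]
hook end [0.5177 0.0991 0.0543] tool mm [-71.8  -0.4   3.9]
hole [0.5236 0.102  0.028 ] tool mm [-65.7  -2.7  30.2]
t 7.0 tcp [0.5892 0.1056 0.0583] yaw 5.44 tilt [ 0.001  0.001 -1.   ] d cm [-59.66   4.93   5.74] turn -0.26 F [ 0.13  0.75 -0.92] w 9.7
```

>>> step_arm(targets="0 -0.2 0 -0.35;0 0 0 0;0 0 0 0;0 0 0 0")

```text
time_s: 7.33
tcp_pos: [0.5885, 0.1075, 0.0577]
ee_rot: [[0.995, 0.101, 0.0], [0.101, -0.995, 0.0], [0.0, -0.0, -1.0]]
wrist_force: [-0.1, 0.1, 0.3]
gripper_width: 0.109
gripper_force: 30.0
```

```bash
python3 -c "
from h import *
go(.5892,.1075,.058,5.8)"
```

```text
t 7.33 tcp [0.5885 0.1075 0.0577] yaw 5.79 tilt [ 0.  0. -1.] d cm [ 0.07  0.01 -0.03] turn -0.01 F [-0.1   0.06  0.26] w 9.5
```

Descend slowly, contact with the block would come at TCP z ≈ 0.0485.

>>> step_arm(targets="0.05 0 0.3 0;0 0 0.3 0;0 0 0.2 0;0 0 0.2 0;0 0 0.1 0;0 0 0.1 0;0 0 0 0;0 0 0 0")

```text
time_s: 8.0
tcp_pos: [0.589, 0.1075, 0.0455]
ee_rot: [[0.995, 0.101, -0.0], [0.101, -0.995, -0.0], [-0.0, 0.0, -1.0]]
wrist_force: [-0.4, 0.2, -0.9]
gripper_width: 0.116
gripper_force: 30.0
```

>>> step_arm(targets="0 0 0.15 0;0 0 0.15 0;0 0 0.15 0;0 0 0.15 0;0 0 0 0;0 0 0 0")

```text
time_s: 8.5
tcp_pos: [0.5889, 0.1074, 0.0394]
ee_rot: [[0.995, 0.101, -0.0], [0.101, -0.995, -0.0], [-0.0, 0.0, -1.0]]
wrist_force: [0.0, -0.8, -1.0]
gripper_width: 0.112
gripper_force: 30.0
```

>>> step_arm(targets="0.2 0 0 0;0.2 0 0 0;0.2 0 0 0;0.1 0 0 0;0 0 0 0;0 0 0 0;0 0 0 0")

```text
time_s: 9.08
tcp_pos: [0.5956, 0.1081, 0.0394]
ee_rot: [[0.995, 0.101, -0.001], [0.101, -0.995, -0.0], [-0.001, 0.0, -1.0]]
wrist_force: [-1.7, -0.3, -1.0]
gripper_width: 0.114
gripper_force: 30.0
```

```bash
python3 -c "
from h import *
c=snap('wrist','w4.png');go(.6,.11,.04,5.8)
for i in range(4): cams.capture('top');go(.6,.11,.04,5.8)
print(sense()['moment'])
o=cv2.resize(c['frame'][90:330,160:400],(600,600),interpolation=cv2.INTER_CUBIC);cv2.imwrite('pics/c4.png',o)"
```

```text
t 9.13 tcp [0.5956 0.108  0.0394] yaw 5.78 tilt [-0.001 -0.    -1.   ] d cm [ 0.45 -0.15 -0.06] turn -0.02 F [-2.5   0.3  -1.19] w 9.7
t 9.18 tcp [0.5957 0.1081 0.0395] yaw 5.78 tilt [-0.001 -0.    -1.   ] d cm [ 0.45 -0.15 -0.05] turn -0.02 F [-2.05  0.39 -0.65] w 9.7
t 9.23 tcp [0.5957 0.1081 0.0395] yaw 5.78 tilt [-0. -0. -1.] d cm [ 0.44 -0.15 -0.05] turn -0.02 F [-1.56  0.29 -0.97] w 9.3
t 9.28 tcp [0.5957 0.1081 0.0395] yaw 5.78 tilt [-0. -0. -1.] d cm [ 0.44 -0.15 -0.05] turn -0.02 F [-2.46 -0.34 -0.47] w 9.6
t 9.33 tcp [0.5958 0.1081 0.0395] yaw 5.78 tilt [-0. -0. -1.] d cm [ 0.44 -0.15 -0.05] turn -0.02 F [-2.1  -0.11 -1.86] w 9.8
[-0.10738951  0.53219954  0.03222051]
```

View pics/c4.png

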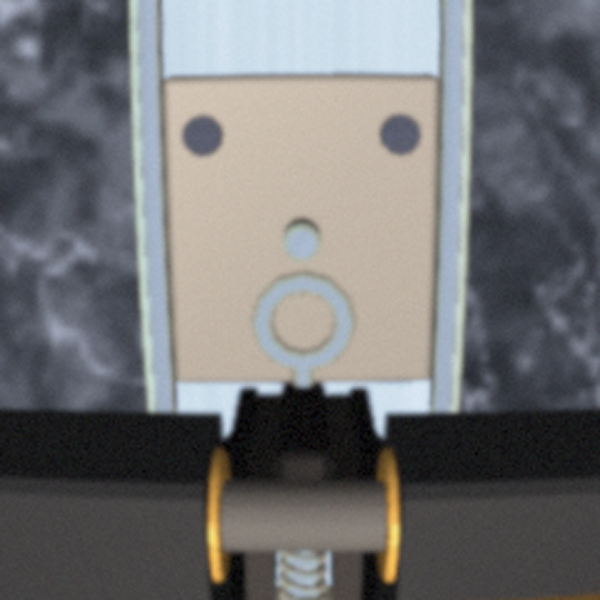

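The pull of 2 N shows that the hook is engaged. In the crop (2.5×, offset 160,90) the post is at (302,240) and the eye at (304,320), well lined up.

Run:
```python
from h import *
c=load('w4.png')
W=lambda u,v,z:ray(c,160+(u+.5)/2.5-.5,90+(v+.5)/2.5-.5,z)
R=np.array(c['s']['ee_rot']);p=np.array(c['s']['tcp_pos'])
for dz in(0,.002):
  a=W(302,240,.0375);b=W(304,320,p[2]-.0063+.00225+dz);print(a,b,np.round(R.T@(a-b)*1000,1))
```

```text
[0.63828744 0.1122924  0.0375    ] [0.6204841  0.11005501 0.03532353] [17.9 -0.4 -2.2]
[0.63828744 0.1122924  0.0375    ] [0.62109231 0.11012034 0.03732353] [17.3 -0.4 -0.2]
```

>>> step_arm(targets="0 -0.03 0.1 0;0 0 0.1 0;0 0 0 0;0 0 0 0")

```text
time_s: 9.67
tcp_pos: [0.5959, 0.1083, 0.0375]
ee_rot: [[0.995, 0.101, -0.0], [0.101, -0.995, -0.0], [-0.0, 0.0, -1.0]]
wrist_force: [-1.9, -0.9, -0.6]
gripper_width: 0.112
gripper_force: 30.0
```

>>> step_arm(targets="0 0 0.05 0;0 0 0 0;0 0 0 0")

```text
time_s: 9.92
tcp_pos: [0.5959, 0.1084, 0.0371]
ee_rot: [[0.995, 0.101, 0.0], [0.101, -0.995, -0.0], [0.0, 0.0, -1.0]]
wrist_force: [-2.2, -1.0, 0.2]
gripper_width: 0.114
gripper_force: 30.0
```

>>> step_arm(targets="0 0 0.05 0;0 0 0 0;0 0 0 0")

```text
time_s: 10.17
tcp_pos: [0.5959, 0.1084, 0.037]
ee_rot: [[0.995, 0.101, 0.0], [0.101, -0.995, -0.0], [0.0, 0.0, -1.0]]
wrist_force: [-3.8, -1.7, 4.1]
gripper_width: 0.109
gripper_force: 30.0
```

>>> step_arm(targets="0 0 -0.4 0;0 0 -0.4 0;0 0 -0.2 0;0 0 0 0;0 0 0 0")

```text
time_s: 10.58
tcp_pos: [0.5964, 0.1087, 0.0471]
ee_rot: [[0.995, 0.101, 0.001], [0.101, -0.995, 0.0], [0.001, -0.0, -1.0]]
wrist_force: [-2.4, -0.8, 0.4]
gripper_width: 0.111
gripper_force: 30.0
```

```bash
python3 -c "
from h import *
for i in range(3): cams.capture('top');go(.6135,.1101,.0471,5.8)"
```

```text
t 10.63 tcp [0.5963 0.1087 0.047 ] yaw 5.79 tilt [ 0.001  0.    -1.   ] d cm [ 1.72  0.03 -0.  ] turn -0.01 F [-1.04 -0.42  1.39] w 10.1
t 10.68 tcp [0.5963 0.1087 0.047 ] yaw 5.79 tilt [ 0.001  0.    -1.   ] d cm [ 1.73  0.03 -0.01] turn -0.01 F [-0.81 -0.92  3.06] w 9.8
t 10.73 tcp [0.5963 0.1086 0.0469] yaw 5.79 tilt [ 0.001  0.    -1.   ] d cm [ 1.73  0.03 -0.01] turn -0.01 F [-2.04  0.5   2.1 ] w 10.1
```

>>> step_arm(targets="0.1 0 0 0;0.1 0 0 0;0.1 0 0 0;0.1 0 0 0;0 0 0 0;0 0 0 0")

```text
time_s: 11.23
tcp_pos: [0.5999, 0.1089, 0.0466]
ee_rot: [[0.995, 0.101, -0.0], [0.101, -0.995, -0.0], [-0.0, 0.0, -1.0]]
wrist_force: [-2.2, -0.3, 3.2]
gripper_width: 0.116
gripper_force: 30.0
```

```bash
python3 -c "
from h import *
for i in range(4): cams.capture('top');go(.6135,.1101,.0471,5.8)"
```

```text
t 11.28 tcp [0.5998 0.1089 0.0466] yaw 5.78 tilt [-0. -0. -1.] d cm [ 1.37  0.02 -0.05] turn -0.02 F [-2.32  0.59  3.06] w 9.6
t 11.33 tcp [0.5998 0.1088 0.0465] yaw 5.78 tilt [-0. -0. -1.] d cm [ 1.37  0.01 -0.06] turn -0.02 F [-2.28 -0.15  2.51] w 10.1
t 11.38 tcp [0.5998 0.1088 0.0466] yaw 5.78 tilt [-0. -0. -1.] d cm [ 1.37  0.01 -0.05] turn -0.02 F [-2.73  0.42  2.96] w 9.5
t 11.43 tcp [0.5998 0.1088 0.0466] yaw 5.78 tilt [-0. -0. -1.] d cm [ 1.37  0.01 -0.05] turn -0.02 F [-1.67 -0.19  2.93] w 9.6
```

>>> step_arm(targets="-0.2 0 0 0;-0.15 0 0 0;0 0 0 0;0 0 0.2 0;0 0 0.2 0;0 0 0 0;0 0 0 0")

```text
time_s: 12.02
tcp_pos: [0.5957, 0.1083, 0.0414]
ee_rot: [[0.995, 0.1, -0.002], [0.1, -0.995, -0.0], [-0.002, 0.0, -1.0]]
wrist_force: [-1.6, -0.4, -2.0]
gripper_width: 0.112
gripper_force: 30.0
```

```bash
python3 -c "
from h import *
for i in range(3): cams.capture('top');go(.6135,.1101,.0471,5.8)"
```

```text
t 12.07 tcp [0.5958 0.1083 0.0415] yaw 5.76 tilt [-0.002 -0.    -1.   ] d cm [ 1.78 -0.   -0.56] turn -0.04 F [-1.45 -1.32 -2.5 ] w 9.8
t 12.12 tcp [0.5959 0.1083 0.0417] yaw 5.76 tilt [-0.001 -0.    -1.   ] d cm [ 1.77  0.   -0.54] turn -0.04 F [-2.11 -1.15 -2.47] w 9.9
t 12.17 tcp [0.5961 0.1084 0.0419] yaw 5.77 tilt [-0.001 -0.    -1.   ] d cm [ 1.75  0.   -0.52] turn -0.03 F [-1.17 -0.97 -1.58] w 9.5
```

>>> step_arm(targets="0 0 -0.2 0;0 0 -0.2 0;0 0 -0.03 0;0.2 0 0 0;0.2 0 0 0;0.2 0 0 0;0 0 0 0;0 0 0 0")

```text
time_s: 12.83
tcp_pos: [0.6036, 0.1094, 0.0474]
ee_rot: [[0.995, 0.101, 0.002], [0.101, -0.995, 0.001], [0.002, -0.0, -1.0]]
wrist_force: [1.1, 0.6, 0.8]
gripper_width: 0.11
gripper_force: 30.0
```

```bash
python3 -c "
from h import *
for i in range(3): cams.capture('top');go(.6135,.1101,.0471,5.8)"
```

```text
t 12.88 tcp [0.6035 0.1094 0.0474] yaw 5.8 tilt [ 0.002  0.001 -1.   ] d cm [1.   0.03 0.03] turn 0.0 F [ 1.3  -0.29  0.68] w 9.8
t 12.93 tcp [0.6033 0.1094 0.0474] yaw 5.8 tilt [ 0.002  0.001 -1.   ] d cm [1.02 0.03 0.03] turn 0.0 F [ 1.38 -0.26  1.  ] w 9.8
t 12.98 tcp [0.6032 0.1094 0.0473] yaw 5.8 tilt [ 0.002  0.001 -1.   ] d cm [1.03 0.03 0.03] turn -0.0 F [ 1.58 -0.18  1.67] w 10.0
```

Run:
```python
from h import *
d=snap('scene','s5.png');t=snap('top','t5.png');w=snap('wrist','w5.png')
R=lambda i,s:cv2.resize(i,s,interpolation=cv2.INTER_CUBIC)
o=np.zeros((600,800,3),np.uint8)
o[:300,:400]=R(d['frame'][260:320,282:362],(400,300)) #5x
o[300:600,:400]=R(t['frame'][220:280,170:250],(400,300)) #5x
o[:,400:]=R(w['frame'][120:300,220:340],(400,600)) #3.33
cv2.imwrite('pics/c5.png',o);go(0,0,0);print(sense()['moment'])
```

```text
t 13.13 tcp [0.6029 0.1093 0.0472] yaw 5.79 tilt [ 0.001  0.    -1.   ] d cm [-61.09   4.79   4.64] turn None F [0.85 0.14 2.62] w 9.9
[ 0.06207629 -0.33586851 -0.03284759]
```

View pics/c5.png

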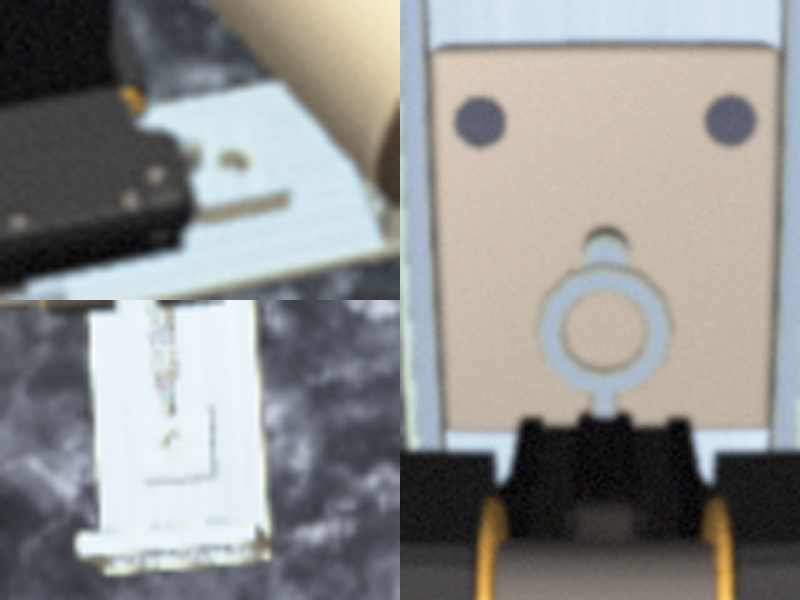

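The hook slipped out. It now stands on the block at top crop (170,412), with the hole clear at (168,438); the eye rim just overlaps the near side of the post. I lift, go back over the hole and try again, staying lower.

>>> step_arm(targets="0 0 -0.5 0;0 0 -0.5 0;-0.5 0 0 0;-0.5 0 0 0;-0.4 0 0 0;0 0 0 0;0 0 0 0;0 0 0 0")

```text
time_s: 13.8
tcp_pos: [0.5884, 0.1077, 0.0568]
ee_rot: [[0.995, 0.101, 0.0], [0.101, -0.995, -0.0], [0.0, 0.0, -1.0]]
wrist_force: [0.3, -0.0, -1.2]
gripper_width: 0.115
gripper_force: 30.0
```

Run:
```python
from h import *
go(.5889,.1075,.047,5.8)
d=snap('scene','s6.png');t=snap('top','t6.png');w=snap('wrist','w6.png')
R=lambda i,s:cv2.resize(i,s,interpolation=cv2.INTER_CUBIC)
o=np.zeros((600,800,3),np.uint8)
o[:300,:400]=R(d['frame'][260:320,282:362],(400,300)) #5x
o[300:600,:400]=R(t['frame'][220:280,170:250],(400,300)) #5x
o[:,400:]=R(w['frame'][120:300,220:340],(400,600)) #3.33
cv2.imwrite('pics/c6.png',o);print(sense()['moment'])
```

```text
t 13.8 tcp [0.5884 0.1077 0.0568] yaw 5.79 tilt [ 0. -0. -1.] d cm [0.05 0.03 0.98] turn -0.01 F [ 0.29 -0.04 -1.24] w 10.0
[-0.05410752  0.00074684  0.02320086]
```

View pics/c6.png

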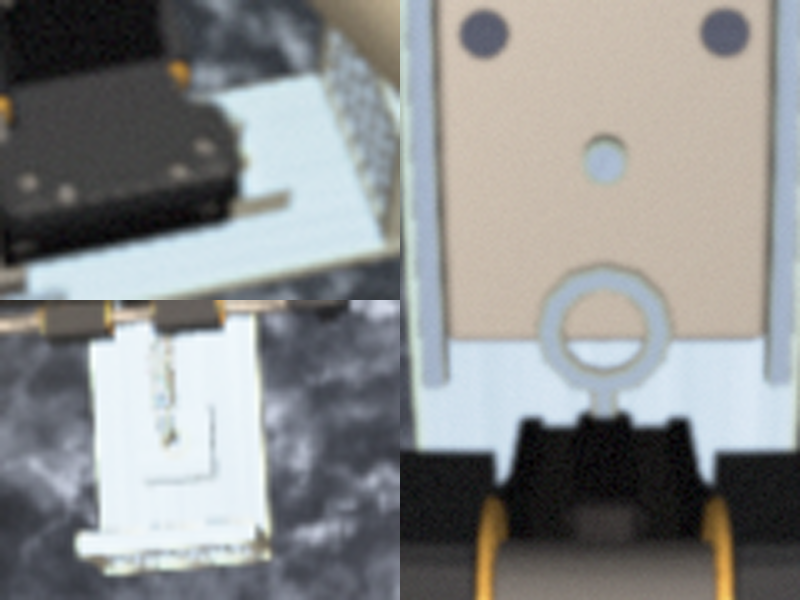

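The eye sits in the grip as before (605,331), and the hook again covers the hole. Insert again.

>>> step_arm(targets="0.05 0.02 0.3 0;0 0 0.3 0;0 0 0.2 0;0 0 0.2 0;0 0 0.2 0;0 0 0.2 0;0 0 0.2 0;0 0 0.1 0;0 0 0 0;0 0 0 0")

```text
time_s: 14.78
tcp_pos: [0.589, 0.1076, 0.0398]
ee_rot: [[0.995, 0.101, 0.0], [0.101, -0.995, -0.0], [0.0, 0.0, -1.0]]
wrist_force: [-0.2, -0.2, -0.1]
gripper_width: 0.111
gripper_force: 30.0
```

>>> step_arm(targets="0.2 0 0 0;0.2 0 0 0;0.2 0 0 0;0.1 0 0 0;0 0 0.1 0;0 0 0.1 0;0 0 0 0;0 0 0 0")

```text
time_s: 15.45
tcp_pos: [0.5956, 0.1081, 0.0376]
ee_rot: [[0.995, 0.101, -0.001], [0.101, -0.995, -0.0], [-0.001, 0.0, -1.0]]
wrist_force: [-2.3, -0.0, -1.3]
gripper_width: 0.111
gripper_force: 30.0
```

```bash
python3 -c "
from h import *
for i in range(3): cams.capture('top');go(.6135,.1101,.0471,5.8)"
```

```text
t 15.5 tcp [0.5956 0.1081 0.0376] yaw 5.78 tilt [-0.001 -0.    -1.   ] d cm [ 1.8  -0.02 -0.95] turn -0.02 F [-2.34  0.26 -0.9 ] w 9.6
t 15.55 tcp [0.5956 0.1081 0.0376] yaw 5.78 tilt [-0.001 -0.    -1.   ] d cm [ 1.8  -0.02 -0.95] turn -0.02 F [-1.68 -0.45 -0.9 ] w 9.9
t 15.6 tcp [0.5957 0.1081 0.0377] yaw 5.78 tilt [-0.001 -0.    -1.   ] d cm [ 1.79 -0.02 -0.94] turn -0.02 F [-1.69 -0.54 -1.46] w 9.4
```

>>> step_arm(targets="0 0 -0.3 0;0 0 -0.3 0;0 0 -0.2 0;0 0 0 0;0 0 0 0;0 0 0 0;0 0 0 0")

```text
time_s: 16.18
tcp_pos: [0.5966, 0.1084, 0.0467]
ee_rot: [[0.995, 0.101, 0.001], [0.101, -0.995, 0.0], [0.002, -0.0, -1.0]]
wrist_force: [-1.0, -0.9, 3.6]
gripper_width: 0.111
gripper_force: 30.0
```

```bash
python3 -c "
from h import *
for i in range(3): cams.capture('top');go(.6135,.1101,.0466,5.8)"
```

```text
t 16.23 tcp [0.5965 0.1084 0.0466] yaw 5.8 tilt [ 0.001  0.    -1.   ] d cm [1.71 0.   0.  ] turn 0.0 F [-1.26 -0.65  3.59] w 9.9
t 16.28 tcp [0.5965 0.1084 0.0465] yaw 5.8 tilt [ 0.001  0.    -1.   ] d cm [ 1.71  0.   -0.01] turn 0.0 F [-1.88 -0.14  4.13] w 10.0
t 16.33 tcp [0.5964 0.1084 0.0465] yaw 5.8 tilt [ 0.001  0.    -1.   ] d cm [ 1.72  0.   -0.01] turn -0.0 F [-1.69 -0.84  4.99] w 9.6
```

```bash
python3 -c "
from h import *
F=[];M=[]
for i in range(8):
  cams.capture('top');s=sense();R=np.array(s['ee_rot']);F.append(R.T@s['wrist_force']);M.append(R.T@s['moment'])
print(np.mean(F,0),np.std(F,0),np.mean(M,0),np.std(M,0));go(.6135,.1101,.0466,5.8)"
```

```text
[-1.12221302 -0.2342305  -4.64282973] [0.45591343 0.66631827 0.42641305] [-0.03132922 -0.72331238  0.00767626] [0.04238527 0.02424703 0.03578167]
t 16.73 tcp [0.596  0.1083 0.0459] yaw 5.79 tilt [ 0.  0. -1.] d cm [ 1.75  0.   -0.06] turn -0.01 F [-1.19  0.03  4.31] w 9.8
```

The tool-frame moments show the upward force acting at the hook. The hook sits about 2 mm higher than the eye's height implies, so the spring is pitched slightly eye-down in the grip. I'll set it down (hook in the hole, eye on the carriage), release it briefly so it settles hook-down, and regrip.

>>> step_arm(targets="0 0 0.2 0;0 0 0.3 0;0 0 0.3 0;-0.3 0 0 0;-0.3 0 0 0;0 0 0 0;0 0 0 0")

```text
time_s: 17.32
tcp_pos: [0.593, 0.1088, 0.0395]
ee_rot: [[0.995, 0.102, 0.007], [0.102, -0.995, 0.002], [0.008, -0.002, -1.0]]
wrist_force: [-0.1, -0.2, 8.4]
gripper_width: 0.114
gripper_force: 30.0
```

```bash
python3 -c "
from h import *
go(.589,.1075,.0372,5.8);print(sense()['moment'])"
```

```text
t 17.32 tcp [0.593  0.1088 0.0395] yaw 5.85 tilt [ 0.007  0.002 -1.   ] d cm [-0.41  0.09  0.23] turn 0.05 F [-0.09 -0.24  8.37] w 9.9
[ 0.033351   -0.39854264  0.0312535 ]
```

>>> step_arm(targets="0 0 -0.5 0;0 0 -0.7 0;0 0 -0.7 0;-0.4 0.1 0 0;0 0 0 0;0 0 0 0;0 0 0 0")

```text
time_s: 17.9
tcp_pos: [0.5857, 0.1061, 0.0564]
ee_rot: [[0.995, 0.101, -0.001], [0.101, -0.995, -0.0], [-0.001, 0.0, -1.0]]
wrist_force: [-0.1, 0.0, -0.9]
gripper_width: 0.113
gripper_force: 30.0
```

Run:
```python
from h import *
go(.5884,.1077,.0568,5.8);print(sense()['moment'])
d=snap('scene','s7.png');t=snap('top','t7.png');w=snap('wrist','w7.png')
for n,k,(x0,x1,y0,y1) in(('w','wrist eye',(258,305,200,238)),('t','hook',(190,216,225,255))):
    a=load(n+'6.png')['frame'];b=load(n+'7.png')['frame']
    T=a[y0:y1,x0:x1];S=b[y0-15:y1+15,x0-15:x1+15]
    best=max(((cv2.minMaxLoc(cv2.matchTemplate(S,cv2.resize(T,None,fx=f,fy=f),cv2.TM_CCOEFF_NORMED))[1],f,cv2.minMaxLoc(cv2.matchTemplate(S,cv2.resize(T,None,fx=f,fy=f),cv2.TM_CCOEFF_NORMED))[3]) for f in np.arange(.9,1.11,.02)))
    print(k,best,'(15,15 = no shift at f=1)')
R=lambda i,s:cv2.resize(i,s,interpolation=cv2.INTER_CUBIC)
o=np.zeros((600,800,3),np.uint8)
o[:300,:400]=R(d['frame'][260:320,282:362],(400,300)) #5x
o[300:600,:400]=R(t['frame'][220:280,170:250],(400,300)) #5x
o[:,400:]=R(w['frame'][120:300,220:340],(400,600)) #3.33
cv2.imwrite('pics/c7.png',o)
```

```text
t 17.9 tcp [0.5857 0.1061 0.0564] yaw 5.78 tilt [-0.001 -0.    -1.   ] d cm [ 0.29 -0.13 -0.04] turn -0.02 F [-0.11  0.03 -0.85] w 9.8
[-0.06399414 -0.05924903  0.00189288]
wrist eye (0.7681328058242798, np.float64(1.0), (15, 17)) (15,15 = no shift at f=1)
hook (0.9578704237937927, np.float64(0.9800000000000001), (16, 16)) (15,15 = no shift at f=1)
```

>>> step_arm(targets="0.5 -0.1 0 0;0 0 0 0;0 0 0 0;0 0 0.3 0;0 0 0.3 0;0 0 0.3 0;0 0 0.2 0;0 0 0.2 0;0 0 0.1 0;0 0 0 0;0 0 0 0")

```text
time_s: 18.97
tcp_pos: [0.591, 0.1078, 0.0428]
ee_rot: [[0.995, 0.101, 0.0], [0.101, -0.995, -0.0], [-0.0, 0.0, -1.0]]
wrist_force: [-0.8, -0.2, -0.3]
gripper_width: 0.113
gripper_force: 30.0
```

```bash
python3 -c "
from h import *
go(.591,.1077,.039,5.8);print(sense()['moment'])"
```

```text
t 18.97 tcp [0.591  0.1078 0.0428] yaw 5.78 tilt [ 0. -0. -1.] d cm [0.   0.01 0.38] turn -0.02 F [-0.77 -0.23 -0.34] w 9.8
[-0.02292146 -0.02144512 -0.02024932]
```

>>> step_arm(targets="0 0 0.1 0;0 0 0.1 0;0 0 0.1 0;0 0 0 0;0 0 0 0")

```text
time_s: 19.38
tcp_pos: [0.591, 0.1078, 0.0401]
ee_rot: [[0.995, 0.101, 0.0], [0.101, -0.995, 0.0], [0.0, -0.0, -1.0]]
wrist_force: [-0.2, -0.2, 0.8]
gripper_width: 0.11
gripper_force: 30.0
```

>>> step_arm(targets="0 0 0.1 0;0 0 0 0;0 0 0 0")

```text
time_s: 19.63
tcp_pos: [0.591, 0.1078, 0.0399]
ee_rot: [[0.995, 0.101, 0.001], [0.101, -0.995, -0.0], [0.001, 0.0, -1.0]]
wrist_force: [-2.9, -0.0, 5.6]
gripper_width: 0.112
gripper_force: 30.0
```

```bash
python3 -c "
from h import *
go(.591,.1077,.039,5.8);print(sense()['moment'])"
```

```text
t 19.63 tcp [0.591  0.1078 0.0399] yaw 5.81 tilt [ 0.001 -0.    -1.   ] d cm [-0.    0.01  0.09] turn 0.01 F [-2.94 -0.01  5.61] w 9.8
[-0.04880523  0.63666762 -0.02751118]
```

>>> step_arm(targets="0 0 -0.05 0;0 0 0 0;0 0 0 0;0 0 0 0;0 0 0 0;0 0 0 0;0 0 0 0;0 0 0 0", claw=1.6)

```text
time_s: 20.3
tcp_pos: [0.591, 0.1078, 0.0393]
ee_rot: [[0.995, 0.101, -0.0], [0.101, -0.995, -0.0], [-0.0, 0.0, -1.0]]
wrist_force: [-0.0, 0.3, -0.0]
gripper_width: 0.187
gripper_force: 0.0
```

Run:
```python
from h import *
go(.591,.1077,.039,5.8)
d=snap('scene','s8.png');t=snap('top','t8.png');w=snap('wrist','w8.png')
R=lambda i,s:cv2.resize(i,s,interpolation=cv2.INTER_CUBIC)
o=np.zeros((600,800,3),np.uint8)
o[:300,:400]=R(d['frame'][260:320,282:362],(400,300)) #5x
o[300:600,:400]=R(t['frame'][220:280,170:250],(400,300)) #5x
o[:,400:]=R(w['frame'][120:300,220:340],(400,600)) #3.33
cv2.imwrite('pics/c8.png',o)
a=load('w6.png')['frame'];b=w['frame'];x0,x1,y0,y1=258,305,200,238
m=cv2.matchTemplate(b[y0-15:y1+15,x0-15:x1+15],a[y0:y1,x0:x1],cv2.TM_CCOEFF_NORMED);print(cv2.minMaxLoc(m))
```

```text
t 20.3 tcp [0.591  0.1078 0.0393] yaw 5.78 tilt [-0. -0. -1.] d cm [0.   0.01 0.03] turn -0.02 F [-0.03  0.29 -0.  ] w 16.3
(-0.17043748497962952, 0.6249380111694336, (3, 30), (15, 17))
```

>>> step_arm(targets="-0.1 0 0.25 0;0 0 0.25 0;0 0 0 0;0 0 0 0")

```text
time_s: 20.78
tcp_pos: [0.5897, 0.1075, 0.034]
ee_rot: [[0.995, 0.101, -0.001], [0.101, -0.995, -0.0], [-0.001, 0.0, -1.0]]
wrist_force: [0.2, -0.1, 1.2]
gripper_width: 0.185
gripper_force: 0.0
```

>>> step_arm(targets="0 0 0 0;0 0 0 0;0 0 0 0;0 0 0 0;0 0 0 0;0 0 0 0", claw=0)

```text
time_s: 21.28
tcp_pos: [0.59, 0.1077, 0.0344]
ee_rot: [[0.995, 0.101, 0.0], [0.101, -0.995, 0.0], [0.0, -0.0, -1.0]]
wrist_force: [0.2, -0.2, 0.1]
gripper_width: 0.11
gripper_force: 30.0
```

```bash
python3 -c "
from h import *
go(.591,.1077,.039,5.8);print(sense()['moment'],sense()['gripper_force'])"
```

```text
t 21.28 tcp [0.59   0.1077 0.0344] yaw 5.79 tilt [ 0.  0. -1.] d cm [ 0.1   0.01 -0.46] turn -0.01 F [ 0.17 -0.16  0.06] w 9.5
[-0.08608487 -0.05814056  0.02867377] 30.00006951391697
```

>>> step_arm(targets="0 0 -0.2 0;0.2 0 0 0;0.2 0 0 0;0.2 0 0 0;0.1 0 -0.2 0;0 0 -0.2 0;0 0 -0.2 0;0 0 -0.1 0;0 0 0 0;0 0 0 0")

```text
time_s: 22.12
tcp_pos: [0.5969, 0.1083, 0.0436]
ee_rot: [[0.995, 0.101, 0.0], [0.101, -0.995, -0.0], [-0.0, 0.0, -1.0]]
wrist_force: [-2.1, -1.2, -1.2]
gripper_width: 0.112
gripper_force: 30.0
```

```bash
cat >> h.py <<'E'
def fm(n=5):
    F=[];M=[]
    for i in range(n): cams.capture('top');s=sense();R=np.array(s['ee_rot']);F.append(R.T@s['wrist_force']);M.append(R.T@s['moment'])
    F=np.mean(F,0);M=np.mean(M,0);up=-F[2]+1.08
    print('F tool',np.round(F,2),'My',round(M[1],3),'up',round(up,2),'at x mm',round((M[1]-.25*F[0]-.04)/up*1000,0));go(.6135,.1101,.044,5.8)
def eyepost():
    w=snap('wrist','wl.png');s=w['s'];p=s['tcp_pos'];a=load('w6.png')['frame'];x0,x1,y0,y1=258,305,200,238
    q=cv2.minMaxLoc(cv2.matchTemplate(w['frame'][y0-15:y1+15,x0-15:x1+15],a[y0:y1,x0:x1],cv2.TM_CCOEFF_NORMED))
    e=ray(w,281.5+q[3][0]-15,219.3+q[3][1]-15,.0385);R=np.array(s['ee_rot']);print('eye',e,q[1],q[3],'to post',np.round(R.T@(np.array([.6383,.1123,.0385])-e)*1000,1))
E
python3 -c "
from h import *
fm();eyepost()"
```

```text
F tool [-1.51  0.31  0.01] My -0.607 up 1.07 at x mm -253.0
t 22.37 tcp [0.5969 0.1083 0.0435] yaw 5.79 tilt [ 0. -0. -1.] d cm [ 1.67 -0.01 -0.05] turn -0.01 F [-0.66 -0.24  0.14] w 9.6
eye [0.61952524 0.10998425 0.0385    ] 0.4146760404109955 (15, 17) to post [18.9 -0.4  0. ]
```

>>> step_arm(targets="0 0 -0.05 0;0.2 0 0 0;0.2 0 0 0;0.2 0 0 0;0 0 0 0;0 0 0 0")

```text
time_s: 22.92
tcp_pos: [0.603, 0.1089, 0.0438]
ee_rot: [[0.995, 0.101, -0.0], [0.101, -0.995, -0.0], [-0.0, 0.0, -1.0]]
wrist_force: [-2.6, -0.5, -0.8]
gripper_width: 0.116
gripper_force: 30.0
```

```bash
python3 -c "
from h import *
fm(4)"
```

```text
F tool [-2.63  0.61  0.41] My -0.789 up 0.67 at x mm -256.0
t 23.12 tcp [0.6028 0.1089 0.0438] yaw 5.78 tilt [-0. -0. -1.] d cm [ 1.08 -0.01 -0.02] turn -0.02 F [-2.53 -0.95 -1.05] w 9.5
```

>>> step_arm(targets="0.2 0 0 0;0.2 0 0 0;0.2 0 0 0;0.2 0 0 0;0.2 0 0 0;0 0 0 0;0 0 0 0")

```text
time_s: 23.7
tcp_pos: [0.6126, 0.1099, 0.0435]
ee_rot: [[0.995, 0.101, -0.001], [0.101, -0.995, -0.0], [-0.001, 0.0, -1.0]]
wrist_force: [-3.2, -0.2, -0.4]
gripper_width: 0.112
gripper_force: 30.0
```

Run:
```python
from h import *
fm(4);eyepost()
w=load('wl.png')['frame'];d=snap('scene','s9.png');t=snap('top','t9.png')
R=lambda i,s:cv2.resize(i,s,interpolation=cv2.INTER_CUBIC)
o=np.zeros((600,800,3),np.uint8)
o[:300,:400]=R(d['frame'][260:320,282:362],(400,300)) #5x
o[300:600,:400]=R(t['frame'][220:280,170:250],(400,300)) #5x
o[:,400:]=R(w[170:260,250:310],(400,600)) #6.67
cv2.imwrite('pics/c9.png',o)
```

```text
F tool [-4.11 -0.38  0.42] My -1.318 up 0.66 at x mm -498.0
t 23.9 tcp [0.6126 0.1099 0.0437] yaw 5.78 tilt [-0. -0. -1.] d cm [ 0.09 -0.01 -0.03] turn -0.02 F [-4.24 -0.09 -0.38] w 9.9
eye [0.63456868 0.11147704 0.0385    ] 0.3168758451938629 (15, 18) to post [ 3.8 -0.4 -0. ]
```

View pics/c9.png

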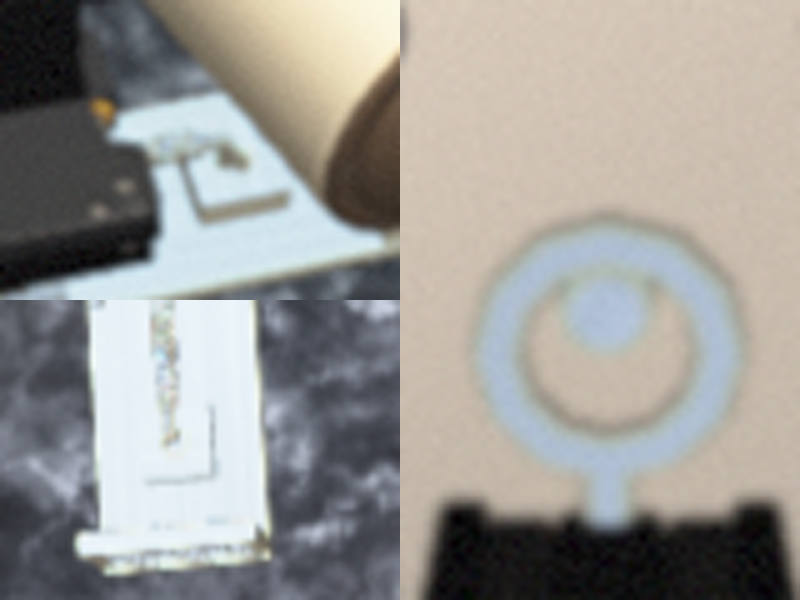

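The hook is in the hole (scene crop (235,155)) and the post shows inside the eye: post centre about (608,303), eye centre (609,347), so about 3.5 mm further. Move and lower.

>>> step_arm(targets="0.2 0 0 0;0.15 0 0 0;0 0 0 0;0 0 0 0;0 0 0.15 0;0 0 0.15 0;0 0 0 0;0 0 0 0")

```text
time_s: 24.72
tcp_pos: [0.6158, 0.1101, 0.0402]
ee_rot: [[0.995, 0.101, -0.001], [0.101, -0.995, -0.0], [-0.001, 0.0, -1.0]]
wrist_force: [-4.8, -0.9, -2.6]
gripper_width: 0.115
gripper_force: 30.0
```

```bash
python3 -c "
from h import *
fm(4)"
```

```text
F tool [-4.75  0.72  3.11] My -1.235 up -2.03 at x mm 43.0
t 24.92 tcp [0.616  0.1101 0.0403] yaw 5.77 tilt [-0.001 -0.    -1.   ] d cm [-0.24 -0.02 -0.37] turn -0.03 F [-4.94 -1.81 -2.79] w 9.5
```

>>> step_arm(targets="0 0 0.15 0;0 0 0.15 0;0 0 0.1 0;0 0 0.1 0;0 0 0 0;0 0 0 0")

```text
time_s: 25.42
tcp_pos: [0.6164, 0.1104, 0.036]
ee_rot: [[0.995, 0.101, 0.0], [0.101, -0.995, 0.0], [0.0, -0.0, -1.0]]
wrist_force: [-5.4, -0.9, 1.9]
gripper_width: 0.113
gripper_force: 30.0
```

```bash
python3 -c "
from h import *
fm(4)"
```

```text
F tool [-4.89  0.1  -2.  ] My -1.659 up 3.08 at x mm -154.0
t 25.62 tcp [0.6164 0.1104 0.036 ] yaw 5.79 tilt [ 0.  0. -1.] d cm [-0.29 -0.   -0.8 ] turn -0.01 F [-5.17 -1.49  1.87] w 10.0
```

>>> step_arm(targets="0 0 0.1 0;0 0 0.1 0;0 0 0 0;0 0 0 0")

```text
time_s: 25.95
tcp_pos: [0.6165, 0.1104, 0.0347]
ee_rot: [[0.995, 0.101, 0.001], [0.101, -0.995, 0.0], [0.001, -0.0, -1.0]]
wrist_force: [-6.6, -1.1, 5.3]
gripper_width: 0.116
gripper_force: 30.0
```

```bash
python3 -c "
from h import *
fm(4)"
```

```text
F tool [-6.99  0.46 -5.75] My -2.019 up 6.83 at x mm -45.0
t 26.15 tcp [0.6165 0.1104 0.0347] yaw 5.8 tilt [ 0.001  0.    -1.   ] d cm [-0.3  -0.   -0.93] turn -0.0 F [-6.94 -0.73  5.8 ] w 9.6
```

>>> step_arm(targets="0 0 0.1 0;0 0 0 0;0 0 0 0")

```text
time_s: 26.4
tcp_pos: [0.6165, 0.1104, 0.0347]
ee_rot: [[0.995, 0.101, 0.001], [0.101, -0.995, -0.0], [0.001, 0.0, -1.0]]
wrist_force: [-8.9, -1.1, 10.0]
gripper_width: 0.111
gripper_force: 30.0
```

```bash
python3 -c "
from h import *
fm(4);eyepost()"
```

```text
F tool [ -8.37   0.11 -10.  ] My -2.56 up 11.08 at x mm -46.0
t 26.6 tcp [0.6165 0.1104 0.0347] yaw 5.82 tilt [ 0.001 -0.    -1.   ] d cm [-0.3   0.   -0.93] turn 0.02 F [-8.23  0.03 10.66] w 9.6
eye [0.64131398 0.11231959 0.0385    ] 0.3395290672779083 (15, 18) to post [-3.  -0.3 -0. ]
```

>>> step_arm(targets="0 0 -0.1 0;-0.1 0 0 0;0 0 0 0")

```text
time_s: 26.9
tcp_pos: [0.6163, 0.1104, 0.0348]
ee_rot: [[0.995, 0.101, 0.003], [0.101, -0.995, 0.001], [0.003, -0.0, -1.0]]
wrist_force: [-4.7, -2.1, 5.0]
gripper_width: 0.112
gripper_force: 30.0
```

>>> step_arm(targets="0 0 0 0;0 0 0 0;0 0 0 0;0 0 0 0;0 0 0 0;0 0 0 0;0 0 0 0;0 0 0 0;0 0 0 0;0 0 0 0", claw=3)

```text
time_s: 27.73
tcp_pos: [0.6154, 0.1102, 0.0339]
ee_rot: [[0.995, 0.101, 0.0], [0.101, -0.995, 0.0], [0.0, -0.0, -1.0]]
wrist_force: [-1.0, 0.8, 0.2]
gripper_width: 0.343
gripper_force: 0.0
```

>>> step_arm(targets="0 0 -0.5 0;0 0 -1 0;0 0 -1.5 0;0 0 -1.5 0;0 0 -1 0;0 0 0 0;0 0 0 0;0 0 0 0")

```text
time_s: 28.4
tcp_pos: [0.6148, 0.1101, 0.0884]
ee_rot: [[0.995, 0.1, -0.001], [0.1, -0.995, -0.0], [-0.001, -0.0, -1.0]]
wrist_force: [0.1, 0.3, -1.1]
gripper_width: 0.345
gripper_force: 0.0
```

>>> step_arm(targets="0 0 0 0;0 0 0 0;0 0 0 0;0 0 0 0;0 0 0 0;0 0 0 0;0 0 0 0", claw=0)

```text
time_s: 28.98
tcp_pos: [0.6153, 0.1102, 0.0888]
ee_rot: [[0.995, 0.101, -0.0], [0.101, -0.995, -0.0], [-0.0, 0.0, -1.0]]
wrist_force: [0.1, -0.1, -0.5]
gripper_width: 0.014
gripper_force: 0.0
```

```bash
python3 -c "
from h import *
fm(2)
w=snap('wrist','w10.png')['frame']
# numeric eye/post check: ring outline of bluish grey pixels on the carriage
hsv=cv2.cvtColor(w,cv2.COLOR_BGR2HSV);m=((hsv[...,0]>85)&(hsv[...,0]<125)&(hsv[...,1]>25)).astype(np.uint8)
n,l,st,c=cv2.connectedComponentsWithStats(m[120:330,220:340])
for i in range(1,n):
  if 20<st[i,4]<3000: 
    u,v=c[i]+[220,120];print(st[i],np.round([u,v],1),np.round(ray(load('w10.png'),u,v,.033),4))
"
```

```text
F tool [ 0.26  0.04 -0.12] My -0.022 up 1.2 at x mm -105.0
t 29.08 tcp [0.6153 0.1102 0.0889] yaw 5.78 tilt [ 0.  0. -1.] d cm [-0.18 -0.    4.49] turn -0.02 F [ 0.62  0.45 -0.29] w 0.5
[   0    0   19  142 1059] [223.7 197.8] [0.6349 0.1521 0.033 ]
[   9    0  111  143 2905] [293.5 193.9] [0.6424 0.1039 0.033 ]
[26 43  9 10 72] [250.1 167.5] [0.6578 0.1353 0.033 ]
[87 43  9  9 69] [311.1 167.1] [0.6623 0.0941 0.033 ]
[ 47  70  28  36 246] [280.4 205.3] [0.6334 0.1121 0.033 ]
[57 78  8  7 48] [280.8 201. ] [0.6365 0.1122 0.033 ]
```

Released. The post is isolated inside the ring and lies to its +x side, as it should under tension. Now a gentle push on top of the tab (expected top at 0.066) to check that the eye is fully down.

>>> step_arm(targets="-0.2 0 0.5 0;0 0 0.7 0;0 0 0.5 0;0 0 0.2 0;0 0 0 0;0 0 0 0")

```text
time_s: 29.63
tcp_pos: [0.6133, 0.11, 0.0695]
ee_rot: [[0.995, 0.101, -0.0], [0.101, -0.995, -0.0], [-0.0, 0.0, -1.0]]
wrist_force: [0.2, -0.4, -0.2]
gripper_width: 0.005
gripper_force: 0.0
```

>>> step_arm(targets="0 0 0.1 0;0 0 0.1 0;0 0 0.1 0;0 0 0 0;0 0 0 0")

```text
time_s: 30.05
tcp_pos: [0.6133, 0.11, 0.0669]
ee_rot: [[0.995, 0.101, 0.0], [0.101, -0.995, 0.0], [0.0, -0.0, -1.0]]
wrist_force: [-0.5, 0.9, -0.0]
gripper_width: 0.007
gripper_force: 0.0
```

>>> step_arm(targets="0 0 0.1 0;0 0 0.05 0;0 0 0 0;0 0 0 0")

```text
time_s: 30.38
tcp_pos: [0.6136, 0.11, 0.0666]
ee_rot: [[0.995, 0.101, 0.001], [0.101, -0.995, -0.0], [0.001, 0.0, -1.0]]
wrist_force: [-0.5, 0.1, 5.2]
gripper_width: 0.003
gripper_force: 2.5
```

>>> step_arm(targets="0 0 0.1 0;0 0 0 0;0 0 0 0;0 0 0 0")

```text
time_s: 30.72
tcp_pos: [0.6136, 0.11, 0.0665]
ee_rot: [[0.995, 0.101, 0.001], [0.101, -0.995, -0.0], [0.001, 0.0, -1.0]]
wrist_force: [-3.1, 0.9, 9.3]
gripper_width: 0.004
gripper_force: 4.5
```

>>> step_arm(targets="0 0 -0.5 0;0 0 -1 0;0 0 -2 0;0 0 -3 0;0 0 -3 0;0 0 -2 0;0 0 0 0;0 0 0 0;0 0 0 0;0 0 0 0;0 0 0 0")

```text
time_s: 31.63
tcp_pos: [0.6127, 0.1098, 0.1779]
ee_rot: [[0.995, 0.101, -0.003], [0.101, -0.995, -0.001], [-0.003, 0.001, -1.0]]
wrist_force: [-0.2, 0.1, 0.3]
gripper_width: 0.007
gripper_force: 0.0
```

Run:
```python
from h import *
go(0,0,0)
f='w11.png';w=snap('wrist',f)['frame'];c=load(f)
hsv=cv2.cvtColor(w,cv2.COLOR_BGR2HSV);m=((hsv[...,0]>85)&(hsv[...,0]<125)&(hsv[...,1]>25)).astype(np.uint8)
n,l,st,ce=cv2.connectedComponentsWithStats(m[120:330,220:340])
for i in range(1,n):
  if 20<st[i,4]<3000:
    u,v=ce[i]+[220,120];print(st[i],np.round([u,v],1),np.round(ray(c,u,v,.033),4))
```

```text
t 31.63 tcp [0.6127 0.1098 0.1779] yaw 5.78 tilt [-0.003 -0.001 -1.   ] d cm [-62.01   4.74  17.96] turn None F [-0.15  0.07  0.3 ] w 0.6
[   0    0   24  139 2927] [230.2 190.2] [0.6173 0.1594 0.033 ]
[ 23   0   9  98 396] [246.7 166.1] [0.6424 0.1452 0.033 ]
[ 91   0   7  97 389] [314.2 166.8] [0.6482 0.0809 0.033 ]
[  99    0   21  141 2605] [330.  189.7] [0.6277 0.0627 0.033 ]
[36 29  6  5 26] [258.5 151. ] [0.6579 0.1352 0.033 ]
[80 29  6  5 27] [302.4 150.9] [0.6622 0.0939 0.033 ]
[51 48 20 17 54] [279.4 173.1] [0.6387 0.1133 0.033 ]
[56 60 14 14 34] [281.8 186.9] [0.6255 0.1098 0.033 ]
[54 88  2 17 28] [274.6 215.2] [0.5963 0.1139 0.033 ]
[65 88  4 13 28] [286.4 213.8] [0.599  0.1025 0.033 ]
[ 27 124  28  17 149] [261.6 251.8] [0.556  0.1234 0.033 ]
[ 67 124  29  16 149] [300.3 251.8] [0.5599 0.0839 0.033 ]
[113 142   7  12  25] [336.3 267.2] [0.5458 0.0436 0.033 ]
```

```bash
python3 -c "
from h import *
print(r.finish_job())"
```

```text
the job is handed in; nothing more can be done
None
```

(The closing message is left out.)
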